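# Stroke a row of tube lids shut before heating

### The job

The row of five small hinged-lid tubes in the heating block must be closed before the block is heated: run shut fingertips lightly along the top of the row, from its back end (the hinge side, away from the keypad) to the keypad end, so that the lids are folded down one after another until every one is fully shut. Only touch the lids: never push a lid further open, press hard or draw a tube up out of its well. Leave the two tall tubes in the block and the things on the table as they stand.

Things in the scene. Friction and masses are not known exactly. Their poses are not given: they have to be found in the camera images.
- heater: dry block heater, white, 240 x 170 mm, 75 mm high, immovable; its dark metal block (155 x 100 mm) tops out 87 mm above the table. Origin: on the table under the block's centre; x from the sloping keypad (front) to the back, y to its left, z up. Five small lidded tubes: a row along heater x at y = +33 mm, 30 mm apart; nothing stands within 40 mm of this row or off its ends.
- cap1 (a point): small whitish tube, back end of the row, farthest from the keypad: point on the tube's axis at the height of the SHUT lid's top face (103.5 mm above the table, 16.5 mm above the block). It belongs to the tube, not to the swinging lid; it rises only if the tube is drawn up out of its well (about 3 N does that).
- lid1 (a joint): opening angle of tube 1's lid: 0 shut, 0.4 to 1.0 at the start. Disc 20 mm wide, 4.5 mm thick, hinged at the tube's back side (heater +x) 11.5 mm from its axis, level with the disc's underside; the thumb lip at the front rises most, and ends 15 mm from the axis when shut. Stiff hinge (0.008 N m): stays where left; a push on its upper face, down or level from the back, folds it down.
- cap2 (a point): small whitish tube, number 2 from the back end: point on the tube's axis at the height of the SHUT lid's top face (103.5 mm above the table, 16.5 mm above the block). It belongs to the tube, not to the swinging lid; it rises only if the tube is drawn up out of its well (about 3 N does that).
- lid2 (a joint): opening angle of tube 2's lid: 0 shut, 0.4 to 1.0 at the start. Disc 20 mm wide, 4.5 mm thick, hinged at the tube's back side (heater +x) 11.5 mm from its axis, level with the disc's underside; the thumb lip at the front rises most, and ends 15 mm from the axis when shut. Stiff hinge (0.008 N m): stays where left; a push on its upper face, down or level from the back, folds it down.
- cap3 (a point): small whitish tube, number 3 from the back end: point on the tube's axis at the height of the SHUT lid's top face (103.5 mm above the table, 16.5 mm above the block). It belongs to the tube, not to the swinging lid; it rises only if the tube is drawn up out of its well (about 3 N does that).
- lid3 (a joint): opening angle of tube 3's lid: 0 shut, 0.4 to 1.0 at the start. Disc 20 mm wide, 4.5 mm thick, hinged at the tube's back side (heater +x) 11.5 mm from its axis, level with the disc's underside; the thumb lip at the front rises most, and ends 15 mm from the axis when shut. Stiff hinge (0.008 N m): stays where left; a push on its upper face, down or level from the back, folds it down.
- cap4 (a point): small whitish tube, number 4 from the back end: point on the tube's axis at the height of the SHUT lid's top face (103.5 mm above the table, 16.5 mm above the block). It belongs to the tube, not to the swinging lid; it rises only if the tube is drawn up out of its well (about 3 N does that).
- lid4 (a joint): opening angle of tube 4's lid: 0 shut, 0.4 to 1.0 at the start. Disc 20 mm wide, 4.5 mm thick, hinged at the tube's back side (heater +x) 11.5 mm from its axis, level with the disc's underside; the thumb lip at the front rises most, and ends 15 mm from the axis when shut. Stiff hinge (0.008 N m): stays where left; a push on its upper face, down or level from the back, folds it down.
- cap5 (a point): small whitish tube, front end of the row, next to the keypad: point on the tube's axis at the height of the SHUT lid's top face (103.5 mm above the table, 16.5 mm above the block). It belongs to the tube, not to the swinging lid; it rises only if the tube is drawn up out of its well (about 3 N does that).
- lid5 (a joint): opening angle of tube 5's lid: 0 shut, 0.4 to 1.0 at the start. Disc 20 mm wide, 4.5 mm thick, hinged at the tube's back side (heater +x) 11.5 mm from its axis, level with the disc's underside; the thumb lip at the front rises most, and ends 15 mm from the axis when shut. Stiff hinge (0.008 N m): stays where left; a push on its upper face, down or level from the back, folds it down.
- tall_tube1: tall whitish tube with a blue screw cap, 119 mm long, 17 mm thick (cap 22 mm), standing loose in a 50 mm deep well of the heater's right row (back one of the two), reaching 156 mm above the table; origin: its lower tip, in the well. Bystander
- tall_tube2: tall whitish tube with a blue screw cap, 119 mm long, 17 mm thick (cap 22 mm), standing loose in a 50 mm deep well of the heater's right row (front one of the two), reaching 156 mm above the table; origin: its lower tip, in the well. Bystander
- reagent_bottle: clear glass reagent bottle with blue screw cap and yellow label, 70 mm across, 140 mm tall, loose on the table; origin: centre of its underside. Bystander
- wash_bottle: red wash bottle with thin bent white nozzle, 72 mm across, 225 mm tall, loose on the table; origin: centre of its underside. Bystander
- petri_stack: stack of three Petri dishes, 92 mm across, 45 mm high, loose on the table; origin: centre of its underside. Bystander
- marker: marker pen lying on the table, 130 mm long, 12 mm thick, red cap; origin: under its middle. Bystander
- beaker: empty glass beaker, 68 mm across, 90 mm tall, loose on the table; origin: centre of its underside. Bystander

How it is judged:
By the outcome, as a careful person would: the job done as asked, in the order asked, and still so for the second after the job is handed in, with the robot touching nothing.
It also fails if it takes over 45 s, if anything falls off the work surface, if the arm or the gripper's body presses on something with over 40 N, if the wrist force passes 120 N, or if a joint passes its speed limit or range.

### The arm

A 6-joint arm with a two-finger parallel gripper is mounted at the origin on the work surface. World frame = base frame: x ahead of the robot, y to its left, z up, the work surface at z = 0. Lengths are in m, angles in degrees, forces in N, time in s.
With the tool pointing down it reaches from about 0.425 to 0.925 m from the base axis. Payload 12.5 kg.
Tool frame: the origin (TCP) lies on the centre line of the jaws, within the pads' length; the fingertips stand 25 mm ahead of it and the grasp point (between the pads) lies 6 mm ahead of it; z points along the fingers, y is the direction in which the jaws open and shut (so a half turn about z gives the same grasp; the last joint's range is limited). The gripper opens to 85 mm and grips with 20 to 120 N. Pads are 22 mm wide; open, the fingers measure 114 mm over their backs; the gripper's body (76 mm by 85 mm) begins 54 mm behind the grasp point. The pads swing forward as they close: fully open they stand 13 mm farther back than shut.
Start: joints at [68.205, 28.126, 89.318, -0, 62.55, -6.05], TCP at [0.17, 0.602, 0.256] pointing down, gripper open.
Joint ranges: [-177.58, 177.58], [-47.91, 125.51], [2.72, 160], [-65.01, 245.01], [3.68, 167.84], [-153.87, 153.87]. Speed limits (degrees/s): [127.2, 127.2, 159.86, 180, 180, 180].

### API

Orientations are given as [roll, pitch, yaw] about the fixed x, y, z axes, in that order (R = Rz(yaw) Ry(pitch) Rx(roll)).
In Python, from cell import read_state, get_image, sign_off gives the robot as it stands. The module is installed in compiled form; this text tells all that it offers.
- The arm moves only by the shell command python3 -m handwheel 'ROWS' [FORCE]. ROWS is JSON, a list of rows, each a list of 3 entries, a list of its own where there are three numbers: the opening in per cent of the stroke, from 0 (shut) to 100 (fully open), then the shift along the world's x, y, z in mm, then the turn, a rotation vector about the world's x, y, z in degrees. A call has 1 to 8 rows; each row shifts and turns the commanded pose from where the row before left it; what a row does not reach is not made up. A row lasts 1/8 s, in which the tool goes at most 62.5 mm and 10.7 degrees, less where a joint would pass 70% of its speed; a pose out of reach is approached as far as the arm can. A call with a gripper value outside its range is refused whole. The fingers move at their own pace and stop on an object; FORCE is the grip in N (left out, the last holds). Time passes only in rows, so rows that do not move let the fingers close. It gives the time, the measured TCP pose, the force and the opening at its end, in the units of the state.
- read_state(): the state, without advancing time (a new reading comes with each control period).
- get_image(name): name is "scene" or "top"; returns a dict with "img" (420x560x3 uint8, red, green, blue), "camera_matrix" (3x3 intrinsics, pixels), "k1" (the pictures are not rectified: a ray, as slopes to the right and down, at radius r is drawn at 1 + k1 r^2 times it, then the intrinsics apply), "R" (3x3) and "t" (3): a world point X has camera coordinates R X + t. Camera axes: x right, y down, z forward; pixel columns grow to the right and rows downward; lengths in m; the calibration is good to about 2 mm. A picture is of the moment at which its call begins. There is no depth.
- sign_off(): hands the job in, once; it reports no verdict.
The state is a dict: "time_s": time; "joint_pos": joint angles; "joint_vel": joint speeds; "effort": joint torques, N m; "ee_pos": TCP position; "eef_rot": TCP orientation; "wrist_force": force on the tool from outside, world axes, zero at the start; "torque": the same for the moment, N m; "gripper_width": opening from 0.0 (shut) to 1.0 (fully open).
Only numpy, scipy, OpenCV 4.12 (cv2) and the standard library are available. Lean on these libraries where they do the work, as an engineer would, in place of code of your own. Each camera call takes 0.05 s, during which the arm holds its last target. There are 200 camera calls.

## Working session

There is one attempt and no reset: what is moved stays moved. The work goes in short steps, Python scripts to look and compute and a shell command to move; the robot and the scene stay as the last step left them, time stands still between calls to the robot, and variables do not carry over. Pictures are saved under pics/ and viewed, about 8 in all and at most 12, crops included, and the job is handed in when it is done.

```bash
mkdir -p pics; python3 - <<'E'
from cell import *
import cv2,pickle
for n in("scene","top"):
    d=get_image(n);cv2.imwrite(f"pics/{n}0.png",cv2.cvtColor(d["img"],cv2.COLOR_RGB2BGR));pickle.dump(d,open(n+".pkl","wb"))
    print(n,d["camera_matrix"],d["k1"],d["R"],d["t"])
print(read_state())
E
```

```text
scene [[529.74159888   0.         277.3865375 ]
 [  0.         529.74159888 201.23666394]
 [  0.           0.           1.        ]] -0.06555940229024908 [[-0.05428462  0.99849    -0.00842032]
 [ 0.64147484  0.02840995 -0.76661783]
 [-0.76522102 -0.04701698 -0.64204844]] [ 0.00696329 -0.25913652  1.63549534]
top [[467.13626169   0.         276.28528731]
 [  0.         467.13626169 206.01331734]
 [  0.           0.           1.        ]] -0.03659608646014077 [[-0.01453406 -0.99982406 -0.01185797]
 [-0.99850542  0.01513771 -0.05251446]
 [ 0.05268472  0.011077   -0.99854976]] [0.05101341 0.49506833 1.14845089]
{'time_s': 0.1, 'joint_pos': array([ 6.82045408e+01,  2.81607106e+01,  8.93469076e+01,  9.59911629e-04,
        6.25495147e+01, -6.05019892e+00]), 'joint_vel': array([ 0.00926341, -0.25022465, -0.16162381,  0.14661085,  0.0218882 ,
        0.05880921]), 'effort': array([ 3.11536089e-03, -6.19448233e+01, -2.62024748e+01, -1.03734626e-04,
        2.94777194e-03,  3.68469568e-05]), 'ee_pos': array([0.16950701, 0.60139167, 0.25578434]), 'eef_rot': array([-1.79943275e+02, -6.86843489e-03,  1.64254293e+02]), 'wrist_force': array([ 0.03814168,  0.36604181, -0.3077451 ]), 'torque': array([0.02526347, 0.0168283 , 0.02907386]), 'gripper_width': 0.9975133293408777}
```

View pics/top0.png

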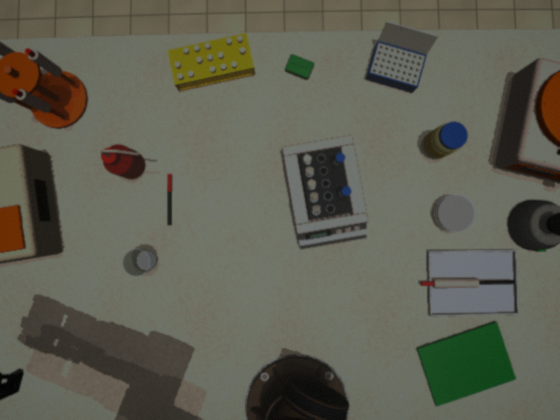

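View pics/scene0.png

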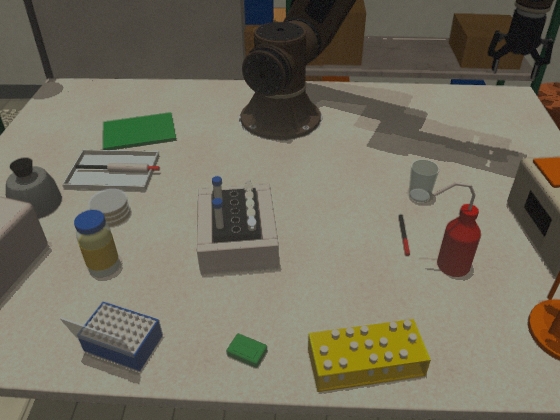

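The heater sits around (325,190) in the top view. Its keypad faces the robot, and the lid row is on the left at columns 307–316, rows 158–211. I'll enlarge both views.

```bash
python3 - <<'E'
import cv2,numpy as np
a=cv2.imread("pics/top0.png")[130:255,270:380];b=cv2.imread("pics/scene0.png")[165:275,185:290]
f=lambda i:cv2.resize(cv2.convertScaleAbs(i,alpha=1.6),(400*1,int(400*i.shape[0]/i.shape[1])),interpolation=cv2.INTER_CUBIC)
A,B=f(a),f(b);c=np.zeros((460,800,3),np.uint8);c[:A.shape[0],:400]=A;c[:B.shape[0],400:]=B
cv2.imwrite("pics/c0.png",c)
E
```

```text
(no output)
```

View pics/c0.png

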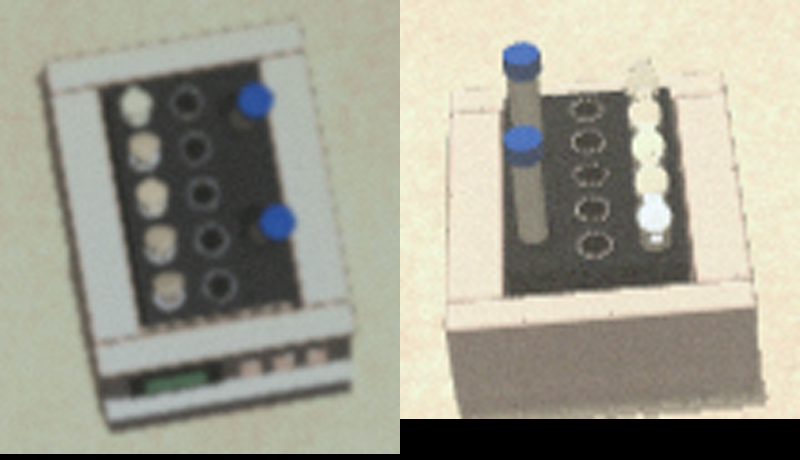

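```bash
cat >geo.py <<'E'
import cv2,numpy as np,pickle
def back(d,uv,z):
    K=d["camera_matrix"];p=cv2.undistortPoints(np.array(uv,float).reshape(-1,1,2),K,np.array([d["k1"],0,0,0.]))[:,0]
    r=np.c_[p,np.ones(len(p))]@d["R"];c=-d["R"].T@d["t"];return c+r*((z-c[2])/r[:,2])[:,None]
E
python3 - <<'E'
from geo import *
T=pickle.load(open("top.pkl","rb"));S=pickle.load(open("scene.pkl","rb"))
h=np.array([(187,102),(196,148),(204,193),(212,239),(220,286)])/3.636+[270,130]
c=np.array([(100,87),(258,64),(300,303),(141,325)])/3.636+[270,130]
g=np.array([(187,109),(189,142),(192,175),(194,210),(196,245)])/3.81+[185,165]
e=np.array([(104,94),(270,89),(291,285),(104,297)])/3.81+[185,165]
for d,q in((T,h),(T,c),(S,g),(S,e)):
    P=back(d,q-.0,.087)[:,:2];print(P.round(4).tolist(),P.mean(0))
    if len(q)==5:
        m=P[0]-P[-1] if d is T else P[-1]-P[0];print(np.linalg.norm(m),np.degrees(np.arctan2(m[1],m[0])))
    else: print([np.degrees(np.arctan2(*(P[i]-P[j])[::-1])) for i,j in((0,3),(1,2),(0,1),(3,2))])
P=back(T,h,.087)[:,:2];P2=back(S,g,.087)[:,:2]
E
```

```text
[[0.6027, -0.0645], [0.5728, -0.0696], [0.5437, -0.0742], [0.514, -0.0787], [0.4838, -0.0832]] [ 0.54340758 -0.07403312]
0.12034079580866341 8.957948122140765
[[0.6133, -0.0086], [0.6267, -0.1107], [0.4722, -0.1341], [0.4596, -0.0322]] [ 0.54293538 -0.07142094]
[np.float64(8.723408353544), np.float64(8.61468999178965), np.float64(97.44775346508149), np.float64(97.01203410282766)]
[[0.4842, -0.0793], [0.5149, -0.0745], [0.5443, -0.0693], [0.5744, -0.0647], [0.6032, -0.0603]] [ 0.54419573 -0.06958912]
0.1205347447686219 9.070295788583026
[[0.472, -0.1314], [0.4628, -0.031], [0.6326, -0.005], [0.6466, -0.1054]] [ 0.55350609 -0.06821071]
[np.float64(-171.51392324887405), np.float64(-171.30017697255167), np.float64(-84.74874204029481), np.float64(-82.05726401012141)]
```

Fit: heater origin is about (0.5435, -0.071) with yaw about 9°. That puts the row line at (0.538, -0.038) + x·(0.988, 0.156). I'll move in behind tube 1 with the fingers shut and the tool turned so its x axis lies along the row.

```bash
python3 -m handwheel '[[0,[29,-39,0],[0,0,1.55]],[0,[29,-39,0],[0,0,1.55]],[0,[29,-39,0],[0,0,1.55]],[0,[29,-39,0],[0,0,1.55]],[0,[29,-39,0],[0,0,1.55]],[0,[29,-39,0],[0,0,1.55]],[0,[29,-39,0],[0,0,1.55]],[0,[29,-39,0],[0,0,1.55]]]' 20
python3 -m handwheel '[[0,[30,-39,0],[0,0,1.55]],[0,[30,-39,0],[0,0,1.55]],[0,[30,-39,0],[0,0,1.55]],[0,[29,-39,0],[0,0,1.55]],[0,[29,-39,0],[0,0,1.55]],[0,[29,-39,0],[0,0,1.55]],[0,[29,-39,0],[0,0,1.55]],[0,[30,-39,0],[0,0,1.55]]]'
python3 -m handwheel '[[0,[0,0,-35],[0,0,0]],[0,[0,0,-35],[0,0,0]],[0,[0,0,0],[0,0,0]],[0,[0,0,0],[0,0,0]]]'
python3 - <<'E'
from cell import *
import cv2,pickle,numpy as np
s=read_state();print({k:np.round(s[k],4) for k in("ee_pos","eef_rot","wrist_force","gripper_width")})
I=[]
for n,(r,c) in {"scene":((95,275),(150,330)),"top":((110,245),(260,395))}.items():
    d=get_image(n);im=cv2.cvtColor(d["img"],cv2.COLOR_RGB2BGR)[r[0]:r[1],c[0]:c[1]]
    im=cv2.convertScaleAbs(im,alpha=1.5);I.append(cv2.resize(im,(400,400*im.shape[0]//im.shape[1]),interpolation=cv2.INTER_CUBIC))
h=max(i.shape[0] for i in I);cv2.imwrite("pics/c1.png",np.hstack([np.pad(i,((0,h-i.shape[0]),(0,0),(0,0))) for i in I]))
E
```

```text
time_s: 1.1
ee_pos: [0.4023, 0.2882, 0.2562]
eef_rot: [-180.0, -0.0, 176.7]
wrist_force: [-0.5, 0.3, -0.0]
gripper_width: -0.0
time_s: 2.1
ee_pos: [0.6383, -0.0238, 0.256]
eef_rot: [180.0, -0.0, -170.9]
wrist_force: [-0.0, 0.5, 1.2]
gripper_width: -0.001
time_s: 2.6
ee_pos: [0.638, -0.0224, 0.1875]
eef_rot: [-180.0, 0.1, -170.9]
wrist_force: [0.3, 1.0, 0.4]
gripper_width: -0.001
{'ee_pos': array([ 0.638 , -0.0224,  0.1875]), 'eef_rot': array([-1.799853e+02,  6.430000e-02, -1.709342e+02]), 'wrist_force': array([0.2701, 0.9584, 0.4168]), 'gripper_width': np.float64(-0.0011)}
```

View pics/c1.png

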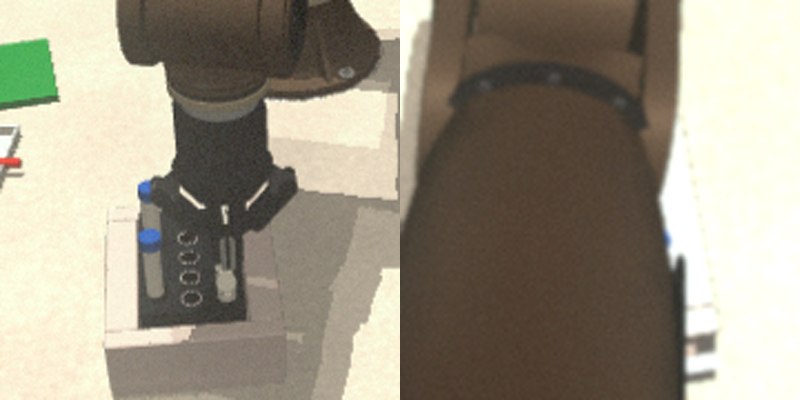

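The shut fingertips are thin along the jaw axis, about 13 mm. The knuckles bulge to about ±60 mm along it, towards the tall tubes. I'll turn the tool 90° so the 22 mm pads lie across the row and the knuckles lie along it, then descend behind the row.

```bash
python3 -m handwheel '[[0,[0,0,0],[0,0,-10]],[0,[0,0,0],[0,0,-10]],[0,[0,0,0],[0,0,-10]],[0,[0,0,0],[0,0,-10]],[0,[0,0,0],[0,0,-10]],[0,[0,0,0],[0,0,-10]],[0,[0,0,0],[0,0,-10]],[0,[0,0,0],[0,0,-10]]]'
python3 -m handwheel '[[0,[0,0,-14],[0,0,-10]],[0,[0,0,-14],[0,0,0]],[0,[0,0,-14],[0,0,0]],[0,[0,0,-15],[0,0,0]],[0,[0,0,0],[0,0,0]],[0,[0,0,0],[0,0,0]]]'
python3 - <<'E'
from cell import *
import cv2,pickle,numpy as np
s=read_state();print({k:np.round(s[k],4) for k in("ee_pos","eef_rot","wrist_force","joint_pos")})
I=[]
for n,(r,c) in {"scene":((150,260),(190,300)),"top":((110,245),(260,395))}.items():
    d=get_image(n);im=cv2.cvtColor(d["img"],cv2.COLOR_RGB2BGR)[r[0]:r[1],c[0]:c[1]]
    im=cv2.convertScaleAbs(im,alpha=1.5);I.append(cv2.resize(im,(400,400*im.shape[0]//im.shape[1]),interpolation=cv2.INTER_CUBIC))
h=max(i.shape[0] for i in I);cv2.imwrite("pics/c2.png",np.hstack([np.pad(i,((0,h-i.shape[0]),(0,0),(0,0))) for i in I]))
E
```

```text
time_s: 3.7
ee_pos: [0.6379, -0.0223, 0.1878]
eef_rot: [179.9, 0.1, 108.7]
wrist_force: [0.1, -0.0, -1.0]
gripper_width: 0.002
time_s: 4.45
ee_pos: [0.6378, -0.0225, 0.1295]
eef_rot: [180.0, 0.0, 99.1]
wrist_force: [-0.3, 0.1, 0.1]
gripper_width: 0.001
{'ee_pos': array([ 0.6378, -0.0225,  0.1295]), 'eef_rot': array([1.799776e+02, 5.900000e-03, 9.908520e+01]), 'wrist_force': array([-0.3263,  0.1107,  0.1304]), 'joint_pos': array([-7.94520e+00,  3.72256e+01,  9.41929e+01,  1.20000e-03,
        4.85584e+01, -1.70312e+01])}
```

View pics/c2.png

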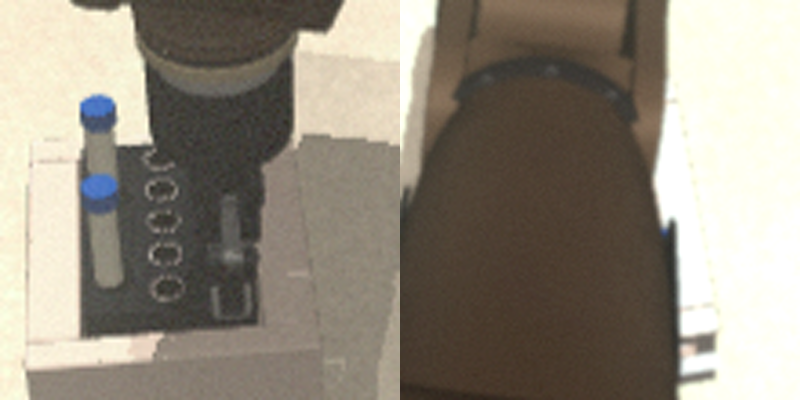

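```bash
python3 -m handwheel '[[0,[-5.9,-0.9,0],[0,0,0]],[0,[-4,-0.6,0],[0,0,0]],[0,[-4,-0.6,0],[0,0,0]],[0,[-3,-0.5,0],[0,0,0]],[0,[-3,-0.5,0],[0,0,0]]]'
for i in 1 2 3; do python3 -m handwheel '[[0,[-3,-0.5,0],[0,0,0]],[0,[-3,-0.5,0],[0,0,0]]]'; done
```

```text
time_s: 5.18
ee_pos: [0.6175, -0.0256, 0.1294]
eef_rot: [180.0, 0.0, 99.1]
wrist_force: [-0.3, -0.3, 0.2]
gripper_width: 0.001
time_s: 5.42
ee_pos: [0.6118, -0.0266, 0.1295]
eef_rot: [180.0, 0.0, 99.1]
wrist_force: [0.7, -0.1, 0.8]
gripper_width: -0.007
time_s: 5.68
ee_pos: [0.6054, -0.0276, 0.1293]
eef_rot: [-180.0, -0.0, 99.1]
wrist_force: [0.9, -0.5, 0.3]
gripper_width: -0.0
time_s: 5.92
ee_pos: [0.5994, -0.0286, 0.1293]
eef_rot: [-180.0, -0.0, 99.1]
wrist_force: [-0.6, -0.5, 0.2]
gripper_width: -0.002
```

```bash
python3 -m handwheel '[[0,[-3,-0.5,0],[0,0,0]],[0,[-3,-0.5,0],[0,0,0]],[0,[0,0,0],[0,0,0]]]'
for i in 1 2 3 4 5; do python3 -m handwheel '[[0,[0,0,-0.3],[0,0,0]],[0,[0,0,0],[0,0,0]]]' | grep -E "ee_pos|wrist"; done
python3 - <<'E'
from cell import *
import cv2
im=cv2.cvtColor(get_image("scene")["img"],cv2.COLOR_RGB2BGR)[160:260,190:290]
cv2.imwrite("pics/c3.png",cv2.resize(cv2.convertScaleAbs(im,alpha=2.2),(600,600),interpolation=cv2.INTER_CUBIC))
E
```

```text
time_s: 6.3
ee_pos: [0.5934, -0.0296, 0.1293]
eef_rot: [-180.0, -0.0, 99.1]
wrist_force: [0.8, 0.4, -0.3]
gripper_width: -0.003
ee_pos: [0.5937, -0.0295, 0.129]
wrist_force: [0.2, 0.6, 0.6]
ee_pos: [0.5937, -0.0295, 0.1287]
wrist_force: [-0.2, -0.1, -0.4]
ee_pos: [0.5937, -0.0295, 0.1286]
wrist_force: [-1.1, 0.6, 2.9]
ee_pos: [0.5937, -0.0295, 0.1285]
wrist_force: [-1.0, 0.4, 5.2]
ee_pos: [0.5937, -0.0295, 0.1285]
wrist_force: [-2.8, 0.2, 8.5]
```

View pics/c3.png

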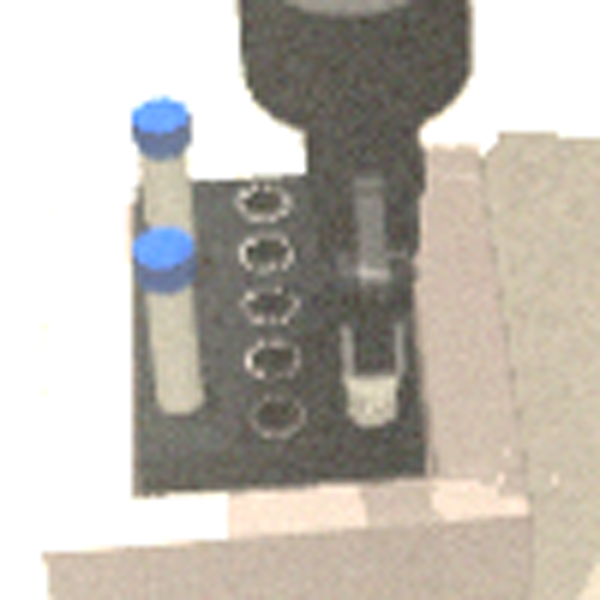

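Contact is at TCP z ≈ 0.1286, so the tip is at 103.6 mm, which matches the stated lid height. The finger is centred on tube 1 (columns 340–405 against tube 345–398). Pressing reached 8.5 N, more than I wanted, so I'll back off 0.8 mm to bare contact and run along.

```bash
python3 -m handwheel '[[0,[0,0,0.8],[0,0,0]],[0,[0,0,0],[0,0,0]]]'
python3 -m handwheel '[[0,[-3,-0.48,0],[0,0,0]],[0,[-3,-0.48,0],[0,0,0]],[0,[-3,-0.48,0],[0,0,0]]]'
python3 -m handwheel '[[0,[-3,-0.48,0],[0,0,0]],[0,[-3,-0.48,0],[0,0,0]],[0,[-3,-0.48,0],[0,0,0]]]'
```

```text
time_s: 7.85
ee_pos: [0.5937, -0.0296, 0.1286]
eef_rot: [180.0, 0.0, 99.1]
wrist_force: [-0.1, -0.0, 2.3]
gripper_width: 0.003
time_s: 8.22
ee_pos: [0.5848, -0.031, 0.1287]
eef_rot: [179.9, 0.0, 99.0]
wrist_force: [1.2, 0.0, 2.2]
gripper_width: -0.004
time_s: 8.6
ee_pos: [0.5754, -0.0324, 0.1286]
eef_rot: [-180.0, -0.0, 99.1]
wrist_force: [1.0, -0.2, 1.7]
gripper_width: 0.002
```

```bash
for i in 1 2 3 4; do python3 -m handwheel '[[0,[-3,-0.48,0],[0,0,0]],[0,[-3,-0.48,0],[0,0,0]],[0,[-3,-0.48,0],[0,0,0]]]' | grep -E "ee_pos|wrist"; done
```

```text
ee_pos: [0.5664, -0.0339, 0.1286]
wrist_force: [1.1, 0.0, 1.4]
ee_pos: [0.5574, -0.0353, 0.1286]
wrist_force: [1.5, 0.9, 2.0]
ee_pos: [0.5484, -0.0368, 0.1286]
wrist_force: [0.4, -0.6, 1.8]
ee_pos: [0.5394, -0.0382, 0.1286]
wrist_force: [0.4, 0.2, 1.6]
```

```bash
for i in 1 2 3 4 5 6; do python3 -m handwheel '[[0,[-3,-0.48,0],[0,0,0]],[0,[-3,-0.48,0],[0,0,0]],[0,[-3,-0.48,0],[0,0,0]]]' | grep -E "ee_pos|wrist"; done
```

```text
ee_pos: [0.5304, -0.0397, 0.1286]
wrist_force: [0.9, 0.7, -0.0]
ee_pos: [0.5215, -0.0411, 0.1287]
wrist_force: [1.1, -0.4, 0.7]
ee_pos: [0.5124, -0.0425, 0.1286]
wrist_force: [1.0, 0.0, 1.6]
ee_pos: [0.5034, -0.0439, 0.1286]
wrist_force: [1.1, -0.4, -0.4]
ee_pos: [0.4948, -0.0454, 0.1288]
wrist_force: [1.2, -0.1, 1.8]
ee_pos: [0.4854, -0.0468, 0.1286]
wrist_force: [0.3, 0.5, 0.2]
```

```bash
for i in 1 2 3; do python3 -m handwheel '[[0,[-3.2,-0.5,0],[0,0,0]],[0,[-3.2,-0.5,0],[0,0,0]],[0,[-3.2,-0.5,0],[0,0,0]]]' | grep -E "ee_pos|wrist"; done
python3 -m handwheel '[[0,[0,0,20],[0,0,0]],[0,[0,0,40],[0,0,0]],[0,[0,0,50],[0,0,0]],[0,[0,40,10],[0,0,0]],[0,[0,55,0],[0,0,0]],[0,[0,55,0],[0,0,0]],[0,[0,55,0],[0,0,0]],[0,[0,55,0],[0,0,0]]]'
python3 -m handwheel '[[0,[0,30,0],[0,0,0]],[0,[0,0,0],[0,0,0]]]'
python3 - <<'E'
from cell import *
import cv2,pickle,numpy as np
I=[]
for n,(r,c) in {"scene":((165,275),(185,290)),"top":((130,255),(270,380))}.items():
    d=get_image(n);im=cv2.cvtColor(d["img"],cv2.COLOR_RGB2BGR)[r[0]:r[1],c[0]:c[1]]
    im=cv2.convertScaleAbs(im,alpha=1.4);I.append(cv2.resize(im,(400,400*im.shape[0]//im.shape[1]),interpolation=cv2.INTER_CUBIC))
h=max(i.shape[0] for i in I);cv2.imwrite("pics/c4.png",np.hstack([np.pad(i,((0,h-i.shape[0]),(0,0),(0,0))) for i in I]))
E
```

```text
ee_pos: [0.4758, -0.0483, 0.1286]
wrist_force: [0.7, 0.6, -0.1]
ee_pos: [0.4662, -0.0498, 0.1286]
wrist_force: [0.9, -0.2, 0.5]
ee_pos: [0.4567, -0.0513, 0.1286]
wrist_force: [-0.0, 0.7, -0.8]
time_s: 14.48
ee_pos: [0.4565, 0.2104, 0.2487]
eef_rot: [180.0, 0.0, 99.1]
wrist_force: [1.3, -0.4, 0.3]
gripper_width: -0.002
time_s: 14.72
ee_pos: [0.4564, 0.2402, 0.2483]
eef_rot: [-180.0, -0.0, 99.2]
wrist_force: [-0.4, -1.0, -1.1]
gripper_width: 0.001
```

View pics/c4.png

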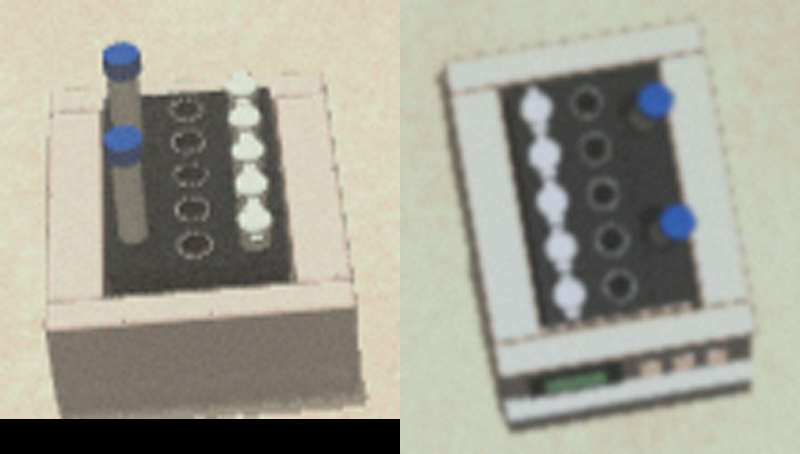

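All five lids now look the same and lie flat in both views: scene column ~250, rows 85–220, and top (537,105) to (570,295). The tall tubes have not moved and the gripper is well clear.

```bash
python3 -c "
from cell import *
print(sign_off())"
```

```text
the job is handed in; nothing more can be done
None
```

All five lids look fully shut, and I handed the job in at about 15 s on the robot's clock. I ran shut fingertips along the row once, from the hinge end to the keypad end, at the height where they just touched lid 1.

- **Fit to the row:** Contact came with the fingertips 103.6 mm above the table, against the stated 103.5 mm. I held that height over the other four lids, where readings were about 2 N or less with roughly 1 N of noise.
- **Firmest press:** While feeling for contact on lid 1, the downward force briefly reached 8.5 N, more than I intended. I backed off straight away. It pushed the tube down into its well, not up.
- **Last pictures:** Both cameras show the five lids flat and alike, and the tall tubes where they were. I didn't re-check the things on the table in the last pictures, which were crops of the heater, but the arm went nowhere near them.
- **Limit of the check:** The cameras resolve only about 2 mm per pixel, so "shut" to finer than that rests on the fingertip height. Contact forces at lids 4 and 5 were mostly within the sensor noise, and I made no second pass over them.

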